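# Clamp a stuck jar in the ratchet jar clamp

### The job

The lid of the tall jar is stuck: stand that jar upright on the bed of the jar clamp, between the V jaw and the spring pad, and let go of it. Then pump the clamp's trigger until the pad holds the jar snugly against the V jaw with the pad's spring about half pushed in (any harder may crack the glass), and finish while still holding the trigger squeezed, so that I can unscrew the lid. Move the jaw only by the trigger, and leave the other things on the table alone.

Things in the scene. Friction and masses are not known exactly. Their poses are not given: they have to be found in the camera images.
- tall_jar_center (a point): (sizes in mm) centre of the tall glass jar with a white lid: diameter 54, height 112, about 0.3 kg; on its axis, 56 above its underside; z is its axis. It starts upright on the table. Two other jars have the same glass and lid: one as wide but only 66 high, the other 80 wide and 80 high; which stands where varies.
- tall_jar: the same tall jar, origin at the centre of its underside
- clamp: jar clamp bolted to the table at some yaw. Origin: centre of the underside of its flat bed (90 along x, 270 along y, 8 thick: a jar on it stands 8 above the table). y is the clamping direction: fixed grey V jaw at the +y end, the sliding spring pad faces it, trigger and fixed handle at the -y end. Between pad and V it is open from above; the jaws reach only to 60 above the table.
- jar_seat (a point): the V jaw is 50 wide along x, 8 to 60 above the table, its bottom at clamp y = 105, opening towards -y. This point, at y = 75, is on the bed's top (8 above the table) under the tall jar's axis when the jar lies in the V; axes as the clamp's. Stand the jar on the clamp's centre line, about 5 to 10 short of this point (towards the pad): the pad pushes it home over the bed.
- pad_face (a point): centre of the front face of the rubber pad (40 wide, 16 to 56 above the table, on two sprung guide pins before the sliding jaw), axes as the clamp's. It starts 24 to 42 short of the place where it would touch the jar in the V (that place is 27 short of jar_seat).
- pad (a joint): how far the pad's spring is pushed in: 0 free to 0.020 m at its stop. The spring gives 1 N per mm, so about 10 N when half in; sliding the jar over the bed already takes 1 to 4 N, the rest comes when the jar meets the V. Over 22 N may crack the jar.
- jaw (a joint): travel of the sliding jaw towards the V jaw, 0 to 0.075 m; starts at 0.006 to 0.024. A toothed bar of 6 mm pitch: it stays where the trigger has brought it, but under load slips back up to one tooth when the trigger is let go, so the grip is kept by holding the trigger.
- jaw_head (a point): centre of the front face of the sliding jaw's dark steel plate, 44 wide, 14 to 58 above the table, 28 behind the free pad's face; not to be pushed by hand
- trigger (a joint): trigger angle: 0 at rest (it springs back by itself) to 0.4 rad fully squeezed, its top moving towards the clamp's -y. A full stroke moves the jaw one or two teeth (6 or 12 mm; the first part may be play; let it come all the way back between strokes); about 3 to 7 strokes in all. The bar takes 3 N to move, 4 N fully squeezed, plus about 0.5 N per N of pad force. One may stop in mid-stroke.
- trigger_bar_center (a point): centre of the trigger's black cross bar, a rod 18 in diameter, 44 long along the clamp's x. At rest at clamp y = -59, 173 above the table; fully squeezed at y = -91, 173; at most 2 higher between; pivot 80 below it. The fixed handle is an upright black rod, 16 in diameter, top 179 above the table, at y = -109. Push it towards -y with closed fingertips from the pad's side or pinch it with the handle (67 over both).
- short_jar: bystander: short jar, 54 wide, 66 high
- wide_jar: bystander: wide jar, 80 wide, 80 high
- extract_bottle: bystander: brown bottle, 40 wide, 130 high
- can: bystander: can, 76 wide, 100 high
- spoon: bystander: measuring spoon, 150 long, lying flat
- cup: bystander: white mug, 76 wide, 80 high
- spatula: bystander: spatula, 240 long, lying flat

How it is judged (in metres and radians):
On the way, in this order (a step that is already met when the one before it is completed fails the run):
1. the tall jar stands upright on the clamp's bed between pad and V jaw, let go (x of tall_jar_center in the frame of clamp between -0.012 and 0.012 m and y of tall_jar_center in the frame of clamp between 0.025 and 0.085 m and z of tall_jar_center in the frame of clamp between 0.058 and 0.07 m and angle between tall_jar_center's own z axis and vertical below 0.12 rad and contact force between tall_jar and the arm below 0.3 N and contact force between tall_jar and the fingers below 0.3 N and linear speed of tall_jar below 0.02 m/s), for 0.2 s.
2. the pad presses the jar against the V jaw (contact force between pad and tall_jar above 4 N and y of tall_jar_center in the frame of clamp above 0.067 m), for 0.2 s.
At the end, for the whole second after the job is handed in: The tall jar stands upright (7 degrees) on the clamp's bed within 12 mm of its centre line, at rest, untouched by the robot; the pad presses it with 5 to 17 N, it lies in the V (within 8 mm of jar_seat along y), and the robot holds the trigger squeezed (over 0.04 rad, over 1.5 N on its bar) (x of tall_jar_center in the frame of clamp between -0.012 and 0.012 m and y of tall_jar_center in the frame of clamp between 0.025 and 0.085 m and z of tall_jar_center in the frame of clamp between 0.058 and 0.07 m and angle between tall_jar_center's own z axis and vertical below 0.12 rad and contact force between tall_jar and the arm below 0.3 N and contact force between tall_jar and the fingers below 0.3 N and contact force between pad and tall_jar between 5 and 17 N and y of tall_jar_center in the frame of clamp above 0.067 m and value of joint trigger above 0.04 rad and (contact force between trigger and the fingers above 1.5 N or contact force between trigger and the arm above 1.5 N) and linear speed of tall_jar below 0.01 m/s); the arm keeps its last pose, push and grip.
It fails at once if the jar is squeezed with more than 22 N (cracked) (contact force between pad and tall_jar above 22 N).
It fails at once if the jaw or pad is pushed by the robot and not by the trigger (contact force between any of jaw, pad and the fingers above 4 N or contact force between any of jaw, pad and the arm above 4 N).
It fails at once if another thing on the table is disturbed (moved over 40 mm) (distance of any of short_jar, wide_jar, extract_bottle, can, spoon, cup, spatula from where it was at the start of the episode above 0.04 m).
It also fails if it takes over 70 s, if anything falls off the work surface, if the arm or the gripper's body presses on something with over 40 N, if the wrist force passes 120 N, or if a joint passes its speed limit or range.

### The arm

A 6-joint arm with a two-finger parallel gripper is mounted at the origin on the work surface. World frame = base frame: x ahead of the robot, y to its left, z up, the work surface at z = 0. Lengths are in mm, angles in rad, forces in N, time in s.
With the tool pointing down it reaches from about 325 to 900 mm from the base axis. Payload 6.1 kg.
Tool frame: the origin (TCP) lies midway between the tips of the shut fingers; the grasp point (between the pads) lies 19 mm behind it (hold_point_z is the distance from the TCP to the grasp point, in mm); z points along the fingers, y is the line along which they close (so a half turn about z gives the same grasp; the last joint's range is limited). The gripper opens to 87 mm and grips with 3 to 60 N. Pads are 19 mm wide; open, the fingers measure 117 mm over their backs; the gripper's body (75 mm by 190 mm) begins 51 mm behind the grasp point.
Start: joints at [-1.363, 0.22, 1.526, -0, 1.395, -0.126], TCP at [204.765, -590.497, 222.538] pointing down, gripper open.
Joint ranges: [-2.98, 2.98], [-0.91, 2.08], [0.09, 2.57], [-1.24, 4.39], [0.2, 2.65], [-2.68, 2.68]. Speed limits (rad/s): [2.57, 2.57, 3.01, 3.14, 3.14, 3.14].

### API

Orientations are given as a unit quaternion [w, x, y, z].
In Python, from cell import * gives the robot as it stands.
- The arm moves only by the shell command python3 -m pendant 'ROWS' [FORCE]. ROWS is a JSON object of lists of equal length, an entry for each row: "xyz": the shift along the tool's x, y, z in mm, a list of three; "turn": the turn, a rotation vector about the tool's x, y, z in rad, a list of three; "grip": the finger opening in mm, from 0 to 87. In form: {"xyz": [[tx, ty, tz], ...], "turn": [[ax, ay, az], ...], "grip": [grip, ...]}. A call has 1 to 8 rows; each row is the pose to reach, as a shift and turn from the pose commanded when the call began, along the tool's axes at that moment; what a row does not reach only later rows make up. A row lasts 1/8 s, in which the tool goes at most 62.5 mm and 10.7 degrees, less where a joint would pass 70% of its speed; a pose out of reach is approached as far as the arm can. A call with a gripper value outside its range is refused whole. The fingers move at their own pace and stop on an object; FORCE is the grip in N (left out, the last holds). Time passes only in rows, so rows that repeat a pose let the fingers close. It gives the time, the measured TCP pose, the force, the opening and the grip force at its end, in the units of the state.
- get_state(): the state, without advancing time (a new reading comes with each control period).
- snapshot(name): name is "scene" or "top" or "wrist"; returns a dict with "color" (384x512x3 uint8, red, green, blue), "depth" (384x512 float32, mm along the optical axis (not along the pixel's ray), 0 where there is no reading), "camera_matrix" (3x3 intrinsics, pixels), "cam_to_world" (4x4, takes a point from camera to world coordinates). Camera axes: x right, y down, z forward; pixel columns grow to the right and rows downward; lengths in mm; the calibration is good to about 2 mm. A picture is of the moment at which its call begins.
- close_job(): hands the job in; it is judged then, once.
The state is a dict: "time_s": time; "q": joint angles; "qvel": joint speeds; "joint_efforts": joint torques, N m; "eef_pos": TCP position; "eef_rot": TCP orientation; "ft_force": force on the tool from outside, world axes, zero at the start; "moment": the same for the moment, N m; "width": opening from 0.0 (shut) to 1.0 (fully open); "grip_force": force on a finger pad.
Only numpy, scipy, OpenCV 4.12 (cv2) and the standard library are available. Lean on these libraries where they do the work, as an engineer would, in place of code of your own. Each camera call takes 0.05 s, during which the arm holds its last target. There are 200 camera calls.

## Working session

There is one attempt and no reset: what is moved stays moved. The work goes in short steps, Python scripts to look and compute and a shell command to move; the robot and the scene stay as the last step left them, time stands still between calls to the robot, and variables do not carry over. Pictures are saved under pics/ and viewed, at most 10 in all, crops included, and the job is handed in when it is done.

```bash
mkdir -p pics; ls; python3 - <<'E'
from cell import *
import cv2,numpy as np,pickle
a=snapshot("top");b=snapshot("scene")
pickle.dump((a,b),open('s.pkl','wb'))
for n,s in(("top",a),("scene",b)):
    cv2.imwrite(f"pics/{n}0.png",cv2.resize(s["color"][:,:,::-1],(800,600)))
    print(n,s["camera_matrix"].round(1).tolist(),s["cam_to_world"].round(3).tolist())
print(get_state())
E
```

```text
pics
top [[454.8, 0.0, 254.0], [0.0, 454.8, 189.2], [0.0, 0.0, 1.0]] [[0.004, -0.984, 0.176, 347.079], [-1.0, -0.0, 0.023, 47.905], [-0.022, -0.176, -0.984, 1324.365], [0.0, 0.0, 0.0, 1.0]]
scene [[397.2, 0.0, 257.0], [0.0, 397.2, 189.5], [0.0, 0.0, 1.0]] [[-0.596, 0.488, -0.638, 1441.167], [0.803, 0.352, -0.48, 721.561], [-0.01, -0.798, -0.602, 969.017], [0.0, 0.0, 0.0, 1.0]]
{'time_s': 0.1, 'q': array([-1.36311627e+00,  2.21179601e-01,  1.52749830e+00, -7.54292168e-06,
        1.39468649e+00, -1.26095081e-01]), 'qvel': array([ 0.00048503, -0.00233641, -0.00366695,  0.0004967 ,  0.00122832,
       -0.00026893]), 'joint_efforts': array([ 2.60301029e-03, -4.95937622e+01, -3.88522303e+01,  7.00364588e-02,
        5.14730578e-02, -6.49404524e-05]), 'eef_pos': array([ 204.63847621, -589.9583534 ,  221.52576434]), 'eef_rot': array([-8.84981955e-04,  9.86106063e-01,  1.66114560e-01, -3.98362840e-05]), 'ft_force': array([ 0.10968496, -1.19405911,  0.16310755]), 'moment': array([-0.00610461,  0.02831895,  0.03740929]), 'grip_force': 0.0, 'width': 0.9956404315864656}
```

View pics/top0.png

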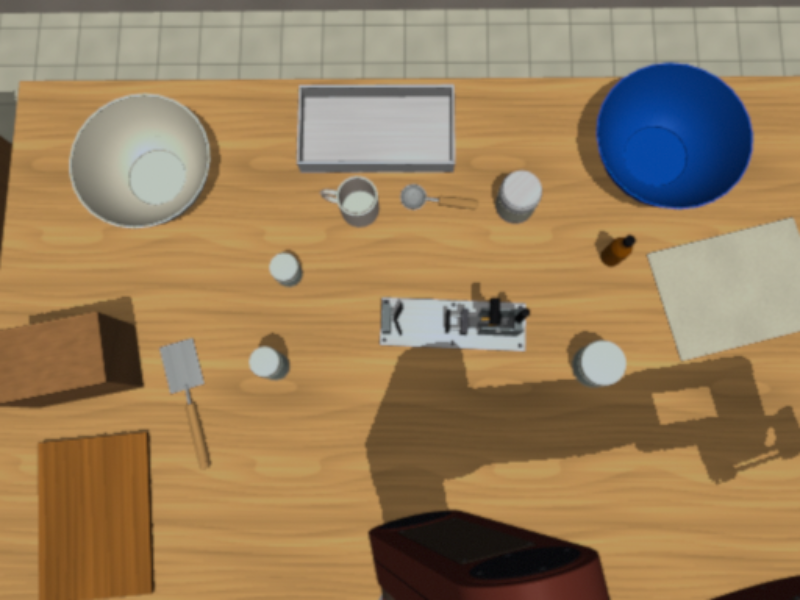

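View pics/scene0.png

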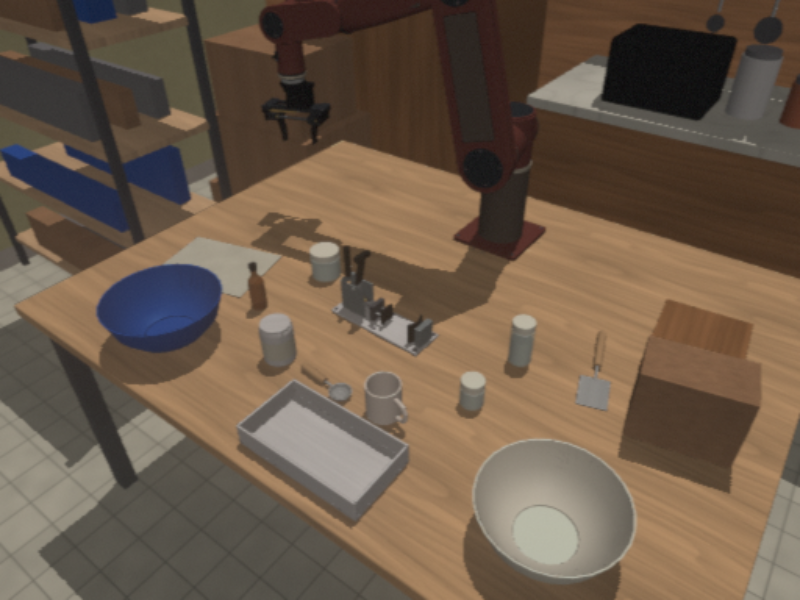

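The top view shows the tall jar at (267,362), the short jar at (285,267), the clamp bed from (380,298) to (527,350) with its V jaw to the left, and the trigger at about (495,310). The scene view confirms the tall jar, at (522,340).

```bash
cat > h.py <<'E'
import numpy as np,cv2
def cloud(s):
    K=s["camera_matrix"];d=s["depth"];h,w=d.shape
    u,v=np.meshgrid(np.arange(w),np.arange(h))
    P=np.stack([(u-K[0,2])/K[0,0]*d,(v-K[1,2])/K[1,1]*d,d],-1)
    T=s["cam_to_world"];return P@T[:3,:3].T+T[:3,3]
E
python3 - <<'E'
from h import *
import pickle
a,b=pickle.load(open('s.pkl','rb'))
for n,s in(("top",a),("scene",b)):
    P=cloud(s).reshape(-1,3);C=s["color"].reshape(-1,3).astype(int)
    if n=="top":
        W=cloud(s);c=W[int(362*.64),int(267*.64)];print("lid px",c)
        print("bed px",W[int(330*.64),int(430*.64)], W[int(312*.64),int(495*.64)])
    near=np.hypot(P[:,0]-c[0],P[:,1]-c[1])<50
    lid=P[near&(P[:,2]>106)&(P[:,2]<120)]
    print(n,"lid",len(lid),cv2.minEnclosingCircle(lid[:,:2].astype(np.float32)),lid.mean(0))
    b0=W[int(330*.64),int(430*.64)]
    sat=C.max(1)-C.min(1)
    m=(np.hypot(P[:,0]-b0[0],P[:,1]-b0[1])<230)&(P[:,2]<13)&(P[:,2]>3)&(sat<40)
    print(n,"bed",m.sum(),cv2.minAreaRect(P[m][:,:2].astype(np.float32)),np.median(P[m][:,2]))
    m=(np.hypot(P[:,0]-b0[0],P[:,1]-b0[1])<230)&(P[:,2]>160)&(P[:,2]<190)&(P[:,0]>350)
    print("trig",m.sum(),P[m].mean(0),P[m].min(0),P[m].max(0))
    m=(np.hypot(P[:,0]-b0[0],P[:,1]-b0[1])<200)&(P[:,2]>25)&(P[:,2]<75)
    print("jaws",P[m].min(0),P[m].max(0))
E
```

```text
lid px [450.26206795 299.99769344 113.52355766]
bed px [517.76851772  16.94839134  10.97335936] [526.01527259 -82.77938244 183.84835897]
top lid 288 ((449.5805969238281, 305.9501953125), 26.104366302490234) [449.63209    305.42722702 111.66718848]
top bed 1766 ((529.6497192382812, -25.561798095703125), (270.4811706542969, 91.10428619384766), 87.25133514404297) 7.511697568301315
trig 159 [525.65013237 -94.38023699 178.66318058] [ 505.25271915 -139.31133783  163.68212053] [547.90461005 -73.42104984 185.67501001]
jaws [ 505.47440515 -141.24595505   25.02044195] [560.15691476 107.69082493  74.41267075]
scene lid 130 ((449.896728515625, 306.42822265625), 27.86032485961914) [452.36149997 305.79025525 110.6382426 ]
scene bed 651 ((438.216552734375, -27.069717407226562), (291.6343688964844, 286.32623291015625), 85.56519317626953) 6.865398375534255
trig 81 [532.03173745 -95.50673821 174.31371951] [ 504.03071157 -140.1640248   160.26536938] [553.0583027  -74.62793151 184.00727717]
jaws [ 505.06285956 -146.38848534   25.01063681] [563.27670804 107.81855344  74.87547197]
```

```bash
cat >> h.py <<'E'
from scipy.spatial.transform import Rotation as R
O=np.array([529.6,-25.6]);CY=np.array([.048,.9988]);CX=np.array([.9988,-.048])
def cl(x,y): return O+x*CX+y*CY
def to(xyz,yaw=-2.75,st=None):
    "shift and turn in present tool axes to TCP xyz, pointing down, tool y at world angle yaw (deg)"
    from cell import get_state
    st=st or get_state();q=st["eef_rot"];r=R.from_quat([*q[1:],q[0]])
    c,s=np.cos(np.radians(yaw)),np.sin(np.radians(yaw))
    y=np.array([c,s,0]);z=np.array([0,0,-1.]);g=R.from_matrix(np.stack([np.cross(y,z),y,z],1))
    print("shift",r.inv().apply(np.array(xyz)-st["eef_pos"]).round(1).tolist(),"turn",(r.inv()*g).as_rotvec().round(3).tolist())
E
python3 -c "
from h import *
to([430,-150,270])"
```

```text
shift [357.1, -341.9, -47.8] turn [-0.001, -0.001, -1.189]
```

```bash
python3 -m pendant '{"xyz":[[357,-342,-48],[357,-342,-48],[357,-342,-48],[357,-342,-48],[357,-342,-48],[357,-342,-48],[357,-342,-48],[357,-342,-48]],"turn":[[0,0,-1.189],[0,0,-1.189],[0,0,-1.189],[0,0,-1.189],[0,0,-1.189],[0,0,-1.189],[0,0,-1.189],[0,0,-1.189]],"grip":[87,87,87,87,87,87,87,87]}'
python3 -c "
from h import *
to([449.8,306,200])"
```

```text
time_s: 1.1
eef_pos: [430.4, -148.4, 270.6]
eef_rot: [0.0, 0.724, 0.69, 0.0]
ft_force: [0.7, 0.1, -0.2]
width: 1.0
grip_force: 0.0
shift [454.8, -2.1, 70.6] turn [0.0, 0.0, 0.001]
```

```bash
python3 -m pendant '{"xyz":[[455,-2,70],[455,-2,70],[455,-2,70],[455,-2,70],[455,-2,70],[455,-2,70],[455,-2,70],[455,-2,70]],"turn":[[0,0,0],[0,0,0],[0,0,0],[0,0,0],[0,0,0],[0,0,0],[0,0,0],[0,0,0]],"grip":[87,87,87,87,87,87,87,87]}'
python3 -c "
from h import *
to([449.8,306,68])"
```

```text
time_s: 2.1
eef_pos: [448.5, 307.1, 199.2]
eef_rot: [-0.001, 0.723, 0.691, -0.001]
ft_force: [-0.8, 0.2, -0.7]
width: 1.003
grip_force: 0.0
shift [-1.0, 1.6, 131.2] turn [-0.002, 0.0, 0.003]
```

```bash
python3 -m pendant '{"xyz":[[0,1,40],[0,1,80],[0,1,110],[0,1,131],[0,1,131],[0,1,131]],"turn":[[0,0,0],[0,0,0],[0,0,0],[0,0,0],[0,0,0],[0,0,0]],"grip":[87,87,87,87,87,87]}'
python3 -m pendant '{"xyz":[[0,0,0],[0,0,0],[0,0,0],[0,0,0],[0,0,0],[0,0,0]],"turn":[[0,0,0],[0,0,0],[0,0,0],[0,0,0],[0,0,0],[0,0,0]],"grip":[50,45,40,40,40,40]}' 20
```

```text
time_s: 2.85
eef_pos: [451.3, 304.3, 70.3]
eef_rot: [0.0, 0.724, 0.69, 0.0]
ft_force: [0.1, -0.8, 0.1]
width: 0.998
grip_force: 0.0
time_s: 3.6
eef_pos: [450.9, 304.1, 69.7]
eef_rot: [-0.0, 0.724, 0.69, 0.0]
ft_force: [-0.8, 0.3, 1.7]
width: 0.618
grip_force: 20.0
```

```bash
python3 -m pendant '{"xyz":[[0,0,-30],[0,0,-80],[0,0,-120],[0,0,-120],[0,0,-120]],"turn":[[0,0,0],[0,0,0],[0,0,0],[0,0,0],[0,0,0]],"grip":[40,40,40,40,40]}'
python3 - <<'E'
from h import *
from cell import *
p=cl(0,66);print(p);to([*p,188])
E
```

```text
time_s: 4.22
eef_pos: [449.9, 303.6, 187.7]
eef_rot: [-0.0, 0.724, 0.69, -0.001]
ft_force: [-0.7, 0.4, -2.6]
width: 0.614
grip_force: 20.0
[532.768   40.3208]
shift [-259.0, 95.4, -0.2] turn [-0.002, 0.001, -0.0]
```

```bash
python3 -m pendant '{"xyz":[[-40,15,0],[-90,33,0],[-140,52,0],[-190,70,0],[-235,87,0],[-261,95,0],[-261,95,0],[-261,95,0]],"turn":[[0,0,0],[0,0,0],[0,0,0],[0,0,0],[0,0,0],[0,0,0],[0,0,0],[0,0,0]],"grip":[40,40,40,40,40,40,40,40]}'
python3 - <<'E'
from h import *
from cell import *
a=snapshot("top");P=cloud(a).reshape(-1,3);print(get_state()["eef_pos"])
cv2.imwrite("pics/p1.png",cv2.resize(a["color"][150:250,220:360,::-1],(784,560)))
to([*cl(0,64),78.5])
E
```

```text
time_s: 5.22
eef_pos: [531.9, 39.4, 187.5]
eef_rot: [-0.002, 0.724, 0.69, -0.001]
ft_force: [0.2, 0.1, -2.9]
width: 0.613
grip_force: 20.0
[532.13333041  39.72073739 187.9999969 ]
shift [-1.4, 0.9, 109.5] turn [-0.003, -0.0, 0.001]
```

View pics/p1.png

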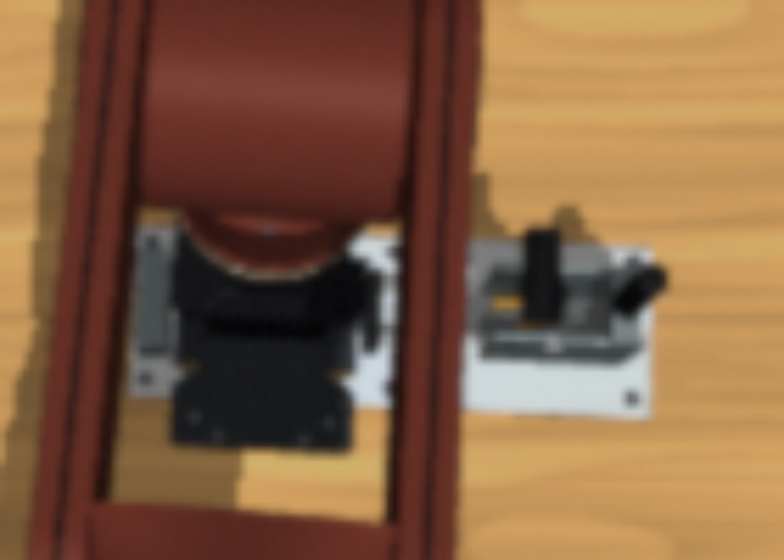

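The arm covers the jar, but the gripper at (260,360) sits over the bed between the V (left) and the pad. I'll lower the jar.

```bash
python3 -m pendant '{"xyz":[[-1,1,40],[-1,1,75],[-1,1,97],[-1,1,106],[-1,1,109],[-1,1,109],[-1,1,110],[-1,1,110]],"turn":[[0,0,0],[0,0,0],[0,0,0],[0,0,0],[0,0,0],[0,0,0],[0,0,0],[0,0,0]],"grip":[40,40,40,40,40,40,40,40]}'
python3 - <<'E'
from h import *
from cell import *
a=snapshot("scene");cv2.imwrite("pics/p2.png",cv2.resize(a["color"][150:240,195:305,::-1],(770,600)))
E
```

```text
time_s: 6.28
eef_pos: [534.6, 37.7, 80.2]
eef_rot: [0.0, 0.724, 0.69, 0.0]
ft_force: [-0.6, 0.2, -2.3]
width: 0.615
grip_force: 20.0
```

View pics/p2.png

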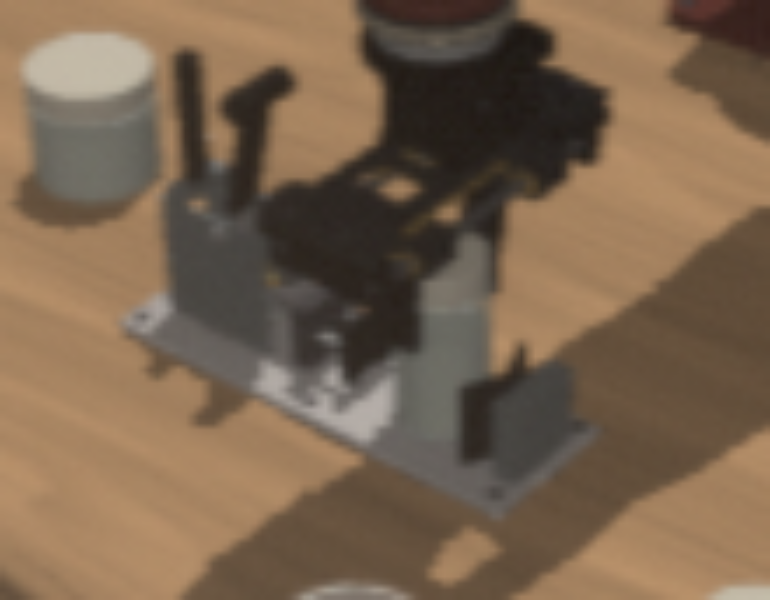

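The jar is over the bed, between pad and V, at (450,380), but the force reading says it still hangs. I'll lower it a little more.

```bash
python3 -m pendant '{"xyz":[[0,0,0],[0,0,1],[0,0,2],[0,0,2]],"turn":[[0,0,0],[0,0,0],[0,0,0],[0,0,0]],"grip":[40,40,40,40]}'
python3 -m pendant '{"xyz":[[0,0,0],[0,0,0]],"turn":[[0,0,0],[0,0,0]],"grip":[40,40]}'
```

```text
time_s: 6.82
eef_pos: [534.2, 37.9, 77.8]
eef_rot: [0.0, 0.724, 0.69, 0.0]
ft_force: [-1.9, 0.8, 1.2]
width: 0.617
grip_force: 20.0
time_s: 7.08
eef_pos: [534.2, 37.9, 77.8]
eef_rot: [0.0, 0.724, 0.69, 0.0]
ft_force: [-1.5, -0.1, 1.6]
width: 0.616
grip_force: 20.0
```

```bash
python3 -m pendant '{"xyz":[[0,0,0],[0,0,0],[0,0,0],[0,0,0],[0,0,0],[0,0,0]],"turn":[[0,0,0],[0,0,0],[0,0,0],[0,0,0],[0,0,0],[0,0,0]],"grip":[60,70,87,87,87,87]}'
python3 -m pendant '{"xyz":[[0,0,-15],[0,0,-50],[0,0,-110],[0,0,-170],[0,0,-190],[0,0,-190]],"turn":[[0,0,0],[0,0,0],[0,0,0],[0,0,0],[0,0,0],[0,0,0]],"grip":[87,87,87,87,87,87]}'
python3 - <<'E'
from h import *
from cell import *
to([*cl(0,-30),265],87.25);to([*cl(0,-30),265],-92.75)
E
```

```text
time_s: 7.82
eef_pos: [534.2, 37.8, 77.5]
eef_rot: [-0.0, 0.724, 0.69, 0.0]
ft_force: [-0.3, 0.2, 0.4]
width: 0.995
grip_force: 0.0
time_s: 8.57
eef_pos: [535.2, 37.8, 269.9]
eef_rot: [0.002, 0.724, 0.69, 0.001]
ft_force: [0.7, 0.8, 0.8]
width: 0.996
grip_force: 0.0
shift [-93.6, -2.5, 4.9] turn [0.003, 0.003, -1.571]
shift [-93.6, -2.5, 4.9] turn [0.003, -0.003, 1.571]
```

```bash
python3 -m pendant '{"xyz":[[-30,-2,0],[-60,-2,0],[-84,-2,0],[-84,-2,0],[-84,-2,0],[-84,-2,0],[-84,-2,0],[-84,-2,0]],"turn":[[0,0,0],[0,0,0],[0,0,0],[0,0,0],[0,0,0],[0,0,0],[0,0,0],[0,0,0]],"grip":[0,0,0,0,0,0,0,0]}' 20
python3 - <<'E'
from h import *
from cell import *
a=snapshot("scene");b=snapshot("wrist");
cv2.imwrite("pics/p3.png",np.hstack([cv2.resize(a["color"][150:240,195:305,::-1],(400,400)),cv2.resize(b["color"][:,:,::-1],(400,400))]))
P=cloud(a).reshape(-1,3);q=P[:,:2]-O;x=q@CX;y=q@CY
m=(abs(x)<30)&(P[:,2]>105)&(P[:,2]<125)&(y>30)&(y<110);L=np.stack([x,y],1)[m].astype(np.float32)
print(m.sum(),cv2.minEnclosingCircle(L),L.mean(0))
to([*cl(0,-28),157])
E
```

```text
time_s: 9.57
eef_pos: [528.2, -45.5, 267.6]
eef_rot: [0.0, 0.724, 0.69, 0.0]
ft_force: [-0.8, 0.4, 0.0]
width: 0.171
grip_force: 0.0
143 ((3.355386734008789, 65.64080047607422), 27.81380271911621) [ 6.262197 68.32935 ]
shift [-7.8, 0.4, 110.6] turn [0.0, 0.0, 0.0]
```

View pics/p3.png

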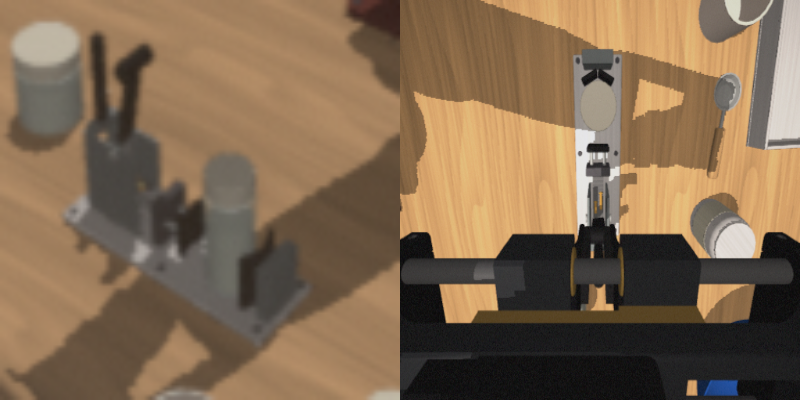

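The jar stands upright and free at (230,225) on the left, near clamp (3, 66). In the wrist view on the right the pad is at (598,147) with free springs. Next, the fingertips go down in front of the trigger bar.

```bash
python3 -m pendant '{"xyz":[[-6,0,0],[-6,0,30],[-6,0,75],[-6,0,105],[-6,0,110],[-6,0,110],[-6,0,110]],"turn":[[0,0,0],[0,0,0],[0,0,0],[0,0,0],[0,0,0],[0,0,0],[0,0,0]],"grip":[0,0,0,0,0,0,0]}'
cat > chk.py <<'E'
from h import *
from cell import *
s=get_state();q=s["eef_pos"][:2]-O
print("t",s["time_s"],"tcp clamp",(q@CX).round(1),(q@CY).round(1),s["eef_pos"][2].round(1),"f along -y",-(s["ft_force"][:2]@CY),s["ft_force"].round(1),s["width"])
# jaw plate / pad faces from scene and wrist clouds
import sys
for n in ("scene","wrist"):
    a=snapshot(n);P=cloud(a).reshape(-1,3);q=P[:,:2]-O;x=q@CX;y=q@CY
    m=(abs(x)<14)&(P[:,2]>30)&(P[:,2]<64)&(y>-60)&(y<110)
    print(n,np.histogram(y[m],np.arange(-60,110,4))[0].tolist())
    m=(abs(x)<34)&(P[:,2]>105)&(P[:,2]<125)&(y>20)&(y<110)
    if m.sum()>3:L=np.stack([x,y],1)[m].astype(np.float32);print(" lid",cv2.minEnclosingCircle(L),L.mean(0))
    if n=="wrist" and len(sys.argv)>1: cv2.imwrite(f"pics/{sys.argv[1]}.png",a["color"][:,:,::-1])
E
python3 chk.py w0
```

```text
time_s: 10.55
eef_pos: [529.1, -52.4, 159.5]
eef_rot: [0.001, 0.724, 0.69, 0.001]
ft_force: [-0.5, -0.1, -0.5]
width: 0.011
grip_force: 0.0
t 10.55 tcp clamp 0.8 -26.8 159.5 f along -y 0.1308939924879943 [-0.5 -0.1 -0.5] 0.01101612018980315
scene [2, 5, 4, 7, 9, 5, 2, 0, 1, 2, 9, 14, 14, 0, 0, 1, 1, 6, 16, 12, 0, 0, 0, 0, 0, 0, 0, 0, 0, 0, 0, 0, 0, 0, 0, 2, 4, 13, 1, 0, 4, 7]
 lid ((1.2168408632278442, 65.90675354003906), 28.92643165588379) [ 6.0755157 68.294975 ]
wrist [77, 67, 64, 90, 69, 59, 80, 59, 17, 112, 109, 208, 65, 36, 39, 37, 12, 111, 178, 13, 0, 0, 0, 0, 0, 0, 0, 0, 0, 0, 0, 0, 0, 0, 0, 0, 0, 0, 0, 5, 103, 156]
 lid ((1.4145337343215942, 64.7920150756836), 25.97224998474121) [ 1.4217991 65.21443  ]
```

View pics/w0.png

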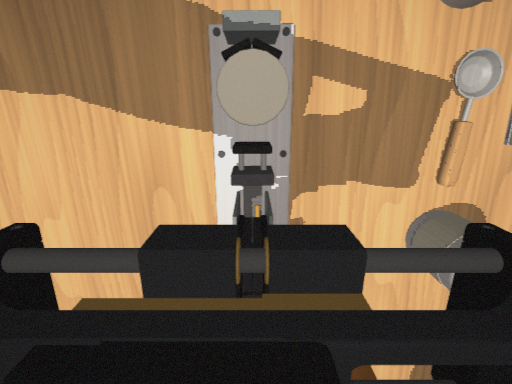

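The wrist view is clear: lid at (252,87), pad top at (252,147), jaw plate at (252,176), fingers in front of the trigger bar. First stroke.

```bash
python3 - <<'E'
s=open('chk.py').read().replace('(P[:,2]>30)&(P[:,2]<64)&(y>-60)','(P[:,2]>50)&(P[:,2]<62)&(y>-30)').replace('print(n,np.histogram(y[m],np.arange(-60,110,4))[0].tolist())','e=np.arange(-30,70,2);h=np.histogram(y[m],e)[0];print(n,{int(k):int(v) for k,v in zip(e,h) if v>4})').replace('("scene","wrist")','("wrist",)')
open('chk.py','w').write(s)
E
python3 chk.py
python3 -m pendant '{"xyz":[[-12,0,0],[-20,0,0],[-28,0,0],[-36,0,0],[-42,0,0],[-44,0,0],[-44,0,0]],"turn":[[0,0,0],[0,0,0],[0,0,0],[0,0,0],[0,0,0],[0,0,0],[0,0,0]],"grip":[0,0,0,0,0,0,0]}'
python3 chk.py
```

```text
t 10.65 tcp clamp 0.6 -26.7 159.2 f along -y 0.6854902235835968 [-0.  -0.7  0.1] 0.00539506545373946
wrist {-24: 53, -22: 54, -20: 55, -18: 49, -16: 51, -14: 92, -12: 5, 8: 55, 10: 55, 12: 56, 14: 56}
 lid ((1.5933538675308228, 64.733642578125), 25.969924926757812) [ 1.51059 65.25478]
time_s: 11.58
eef_pos: [526.1, -96.0, 157.9]
eef_rot: [0.0, 0.724, 0.69, 0.0]
ft_force: [2.6, 3.6, 2.6]
width: 0.007
grip_force: 2.2
t 11.575 tcp clamp -0.1 -70.5 157.9 f along -y -3.7382390613784127 [2.6 3.6 2.6] 0.00711350856313031
wrist {-12: 59, -10: 60, -8: 60, -6: 71, -4: 79, -2: 59, 20: 76, 22: 73, 24: 58, 26: 60, 28: 7, 36: 7, 38: 30, 40: 8}
 lid ((1.4696319103240967, 64.28665161132812), 25.767831802368164) [ 1.4890333 58.380905 ]
```

```bash
python3 -m pendant '{"xyz":[[14,0,0],[28,0,0],[38,0,0],[38,0,0],[38,0,0],[28,0,0],[20,0,0],[10,0,0]],"turn":[[0,0,0],[0,0,0],[0,0,0],[0,0,0],[0,0,0],[0,0,0],[0,0,0],[0,0,0]],"grip":[0,0,0,0,0,0,0,0]}'
python3 chk.py
```

```text
time_s: 12.62
eef_pos: [526.7, -86.1, 158.2]
eef_rot: [-0.0, 0.724, 0.69, 0.001]
ft_force: [0.0, 5.4, 3.6]
width: -0.0
grip_force: 2.8
t 12.625 tcp clamp -0.0 -60.5 158.2 f along -y -5.438070265839211 [0.  5.4 3.6] -0.00018926041958616845
wrist {-4: 58, -2: 58, 0: 57, 2: 58, 4: 58, 6: 86, 26: 27, 28: 60, 30: 62, 32: 88, 34: 58, 36: 6, 38: 21}
 lid ((1.4918055534362793, 64.36834716796875), 25.817766189575195) [ 1.5202845 63.18011  ]
```

Plate front is now at about 8 and follows the trigger smoothly. I'll finish this stroke.

```bash
python3 -m pendant '{"xyz":[[-5,0,0],[-9,0,0],[-10,0,0],[-10,0,0]],"turn":[[0,0,0],[0,0,0],[0,0,0],[0,0,0]],"grip":[0,0,0,0]}'
python3 chk.py
```

```text
time_s: 13.18
eef_pos: [526.2, -95.8, 157.9]
eef_rot: [0.0, 0.724, 0.69, 0.001]
ft_force: [1.2, 5.2, 2.6]
width: 0.008
grip_force: 2.6
t 13.175 tcp clamp -0.0 -70.3 157.9 f along -y -5.222175602838905 [1.2 5.2 2.6] 0.008211871171783106
wrist {-2: 29, 0: 60, 2: 60, 4: 60, 6: 59, 8: 90, 10: 47, 30: 92, 32: 61, 34: 67, 36: 86, 38: 35, 40: 12}
 lid ((1.5717393159866333, 64.8064956665039), 25.826934814453125) [ 1.4998493 58.80766  ]
```

```bash
python3 -m pendant '{"xyz":[[14,0,0],[28,0,0],[38,0,0],[38,0,0],[38,0,0],[28,0,0],[20,0,0],[12,0,0]],"turn":[[0,0,0],[0,0,0],[0,0,0],[0,0,0],[0,0,0],[0,0,0],[0,0,0],[0,0,0]],"grip":[0,0,0,0,0,0,0,0]}'
python3 chk.py
python3 -m pendant '{"xyz":[[-4,0,0],[-8,0,0],[-12,0,0],[-12,0,0]],"turn":[[0,0,0],[0,0,0],[0,0,0],[0,0,0]],"grip":[0,0,0,0]}'
python3 chk.py w3
```

```text
time_s: 14.22
eef_pos: [526.8, -83.9, 158.3]
eef_rot: [-0.0, 0.724, 0.69, 0.001]
ft_force: [0.9, 5.9, 4.4]
width: 0.008
grip_force: 3.0
t 14.225 tcp clamp 0.0 -58.4 158.3 f along -y -5.9596926451383325 [0.9 5.9 4.4] 0.00789838465076376
wrist {6: 29, 8: 60, 10: 86, 12: 59, 14: 59, 16: 60, 18: 30, 36: 31, 38: 62, 40: 70, 42: 85, 44: 42, 46: 21, 48: 8}
 lid ((1.549201250076294, 71.99871826171875), 25.795507431030273) [ 1.4176354 68.45995  ]
time_s: 14.78
eef_pos: [526.3, -95.9, 158.0]
eef_rot: [-0.0, 0.724, 0.69, 0.001]
ft_force: [0.4, 5.3, 3.1]
width: 0.003
grip_force: 2.6
t 14.775 tcp clamp 0.0 -70.4 158.0 f along -y -5.355057412237109 [0.4 5.3 3.1] 0.003195250858518187
wrist {10: 28, 12: 60, 14: 80, 16: 73, 18: 61, 20: 62, 22: 62, 40: 81, 42: 71, 44: 75, 46: 79, 48: 40, 50: 21, 52: 8}
 lid ((1.5664052963256836, 72.64139556884766), 25.581663131713867) [ 1.3653276 63.352394 ]
```

View pics/w3.png

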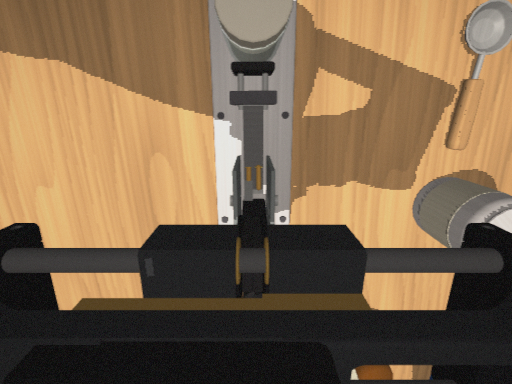

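The jar is near the V, with the pad at (253,68) and its spring only slightly pushed in. The last stroke comes next, in small steps.

```bash
python3 -m pendant '{"xyz":[[14,0,0],[28,0,0],[38,0,0],[38,0,0],[38,0,0],[28,0,0],[20,0,0],[15,0,0]],"turn":[[0,0,0],[0,0,0],[0,0,0],[0,0,0],[0,0,0],[0,0,0],[0,0,0],[0,0,0]],"grip":[0,0,0,0,0,0,0,0]}'
python3 chk.py
python3 -c "
from h import *
from cell import *
a=snapshot('scene');P=cloud(a).reshape(-1,3);q=P[:,:2]-O;x=q@CX;y=q@CY
m=(abs(x)<34)&(P[:,2]>105)&(P[:,2]<125)&(y>20)&(y<110);L=np.stack([x,y],1)[m].astype(np.float32);print(cv2.minEnclosingCircle(L),L.mean(0))"
```

```text
time_s: 15.82
eef_pos: [526.8, -81.1, 158.1]
eef_rot: [-0.0, 0.724, 0.69, 0.001]
ft_force: [-0.1, 6.8, 4.7]
width: 0.005
grip_force: 3.3
t 15.825 tcp clamp -0.1 -55.6 158.1 f along -y -6.772155150915076 [-0.1  6.8  4.7] 0.005332223309054747
wrist {10: 30, 12: 60, 14: 59, 16: 60, 18: 59, 20: 90, 22: 30, 40: 60, 42: 75, 44: 75, 46: 61, 48: 51, 50: 13, 52: 5}
 lid ((1.4458632469177246, 75.34347534179688), 25.882200241088867) [ 1.4117756 71.42553  ]
((4.063080310821533, 76.59378051757812), 27.893075942993164) [ 6.5939665 79.50697  ]
```

```bash
python3 -m pendant '{"xyz":[[-4,0,0],[-7,0,0],[-9,0,0],[-9,0,0],[-9,0,0]],"turn":[[0,0,0],[0,0,0],[0,0,0],[0,0,0],[0,0,0]],"grip":[0,0,0,0,0]}'
python3 chk.py
```

```text
time_s: 16.55
eef_pos: [526.4, -89.6, 158.1]
eef_rot: [0.0, 0.724, 0.69, 0.001]
ft_force: [0.7, 5.4, 4.1]
width: 0.006
grip_force: 2.8
t 16.55 tcp clamp -0.1 -64.1 158.1 f along -y -5.462641404070394 [0.7 5.4 4.1] 0.006494021017549036
wrist {14: 34, 16: 86, 18: 60, 20: 60, 22: 84, 24: 65, 26: 29, 40: 61, 42: 84, 44: 70, 46: 62, 48: 63, 50: 19, 52: 9}
 lid ((1.7685928344726562, 74.50127410888672), 25.743911743164062) [ 1.4229603 66.87168  ]
```

```bash
python3 -m pendant '{"xyz":[[-3,0,0],[-6,0,0],[-6,0,0],[-6,0,0]],"turn":[[0,0,0],[0,0,0],[0,0,0],[0,0,0]],"grip":[0,0,0,0]}'
python3 chk.py w4
```

```text
time_s: 17.1
eef_pos: [526.2, -95.2, 157.9]
eef_rot: [-0.0, 0.724, 0.69, 0.001]
ft_force: [1.8, 6.5, 4.1]
width: 0.005
grip_force: 3.5
t 17.1 tcp clamp -0.1 -69.7 157.9 f along -y -6.618490385255286 [1.8 6.5 4.1] 0.004678613363330006
wrist {16: 59, 18: 60, 20: 91, 22: 61, 24: 61, 26: 83, 28: 10, 40: 65, 42: 63, 44: 87, 46: 66, 48: 59, 50: 22, 52: 7}
 lid ((1.3541765213012695, 72.1142578125), 25.560300827026367) [ 1.364551 63.736305]
```

View pics/w4.png

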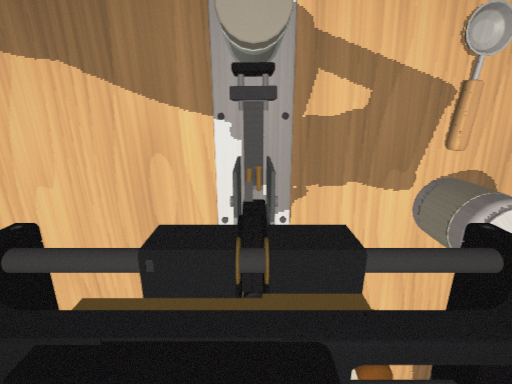

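The spring is about 8–9 mm in (the gap between plate and pad, rows 75–86, is about 11 mm). The jar is in the V and the trigger is held with about 7 N. I'll hand it in.

```bash
python3 -c "
from cell import *
print(close_job())"
```

```text
the job is handed in; nothing more can be done
None
```

I handed the job in with the tall jar upright in the V, its pad spring about 8–9 mm in by the wrist camera (roughly 8–9 N), and the trigger held squeezed; the judge returned no verdict, so I can't confirm it passed.

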